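# Load the battery sled and slide it into the data logger

## Task

Get the field data logger ready to go out: lay the battery in its sled the right way round, button end against the solid terminal block and flat end against the spring leaf, so that it lies fully down in the cradle. Then slide the loaded sled, nose first and right way up, into the logger's battery bay until its front plate closes flush against the case. Leave the tin, the vial and the brass weight that stand beside the work where they are.

Things in the scene. Friction and masses are not known exactly. Their poses are not given: they have to be found in the camera images.
- battery: Loose battery cell lying on the bench: white-sleeved round can 33 mm across, 59 mm long, with a black ring near one end and, at that end, a brass button 10 mm across, 4 mm high (63 mm over all); the other end is flat. About 0.13 kg; it can roll. Origin on its axis, mid-way along the 63 mm; x runs along the axis towards the button. Lying on the bench its axis is 16.5 mm up.
- button (a point): Tip of the battery's button, on its axis, 31.5 mm along x from the battery's origin.
- sled: Loose black battery sled standing on the bench, 0.2 kg. Origin at its underside below its terminal block; x points to the nose, which enters the bay first, z up. Along x, in mm: grey front plate -27 to -22 (62 wide, from 3 to 47 above the underside), solid terminal block -22 to 22, open cradle 22 to 82, spring leaf, nose wall 91 to 103 (42 wide, 30 high, corners rounded 6 mm). Floor 4 thick, 42 wide.
- sled_grip (a point): Inside the sled's terminal block, 22 mm above the middle of the sled's underside: the place to grasp the sled across y. The block is 44 mm long in x, 42 mm wide in y, 30 mm high, with flat sides; its edge towards the cradle is bevelled from x = 22 mm at 21.5 mm up to x = 14 mm at 30 mm up. Axes as the sled's.
- pull_bar (a point): Middle of the outer face of the horizontal pull bar on the sled's front plate, at sled x = -32.5 mm, 24 mm above the sled's underside. The bar is 42 mm wide, 8 mm high, stands 5.5 mm out of the plate, and is the place to push.
- cradle (a point): Where the battery's origin lies when in place: sled x = 53.5 mm, y = 0, 21.5 mm above the sled's underside; axes as the sled's. The battery's x is then opposite to the sled's x. Side cheeks 22 mm high (inner faces y = +-18, 3 thick) stand only at sled x = 22 to 34 and 76 to 91 mm; between them the sides are open down to the 4 mm floor, room for fingers that hold the battery by its middle.
- leaf (a joint): Spring leaf at the cradle's nose end, slide in m: 0 empty, 0.0025 with the battery in place, stop 0.006. Empty, its face is at sled x = 82.5 mm; from 24 mm up to 37 mm above the underside it leans 7.5 mm to the nose. So a battery lowered level, up to 3 mm nearer the nose than its place, pushes it back by itself (1 to 3 N), and once let go is pressed against the block.
- logger: Grey die-cast logger case, fixed, 150 deep, 110 wide, 54 mm high, with a small blank screen and three keys on top and two round sockets on the front beside the bay. Origin on the bench surface under the middle of the mouth of its battery bay; x points into the bay, z up. The case reaches from y = -32 to +78 mm and x = 0 to 150 mm.
- bay_mouth (a point): Middle of the lower edge of the bay mouth, 2 mm above the bench, in the plane of the case's front; axes as the logger's. The bay is a straight tunnel 46 mm wide (2 mm play on either side of the sled), 44 mm high, 130 mm deep, with a flat floor 2 mm above the bench.
- sled_plate (a point): Point on the sled's underside in the plane of the front plate's inner face, sled x = -22 mm. With the sled fully home it coincides with the bay_mouth point.
- tin_a: Bystander: closed aluminium moisture tin, 69 mm across, 44 high; origin at the centre of its underside.
- brass_weight: Bystander: brass balance weight with a knob, 38 mm across, 50 high; origin at the centre of its underside.
- sample_vial: Bystander: sample vial with white cap, 34 mm across, 77 high; origin at the centre of its underside.

How it is judged:
By the outcome, as a careful person would: the job done as asked, in the order asked, and still so for the second after the job is handed in, with the robot touching nothing.
It also fails if it takes over 67 s, if anything falls off the work surface, if the arm or the gripper's body presses on something with over 40 N, if the wrist force passes 120 N, or if a joint passes its speed limit or range.

## Robot

A 7-joint arm with a two-finger parallel gripper is mounted at the origin on a cart in front of the work surface, level with it; the furniture and walls round the work are solid. World frame = base frame: x ahead of the robot, y to its left, z up, the work surface at z = 0. Lengths are in m, angles in rad, forces in N, time in s.
With the tool pointing down it reaches from about 0.425 to 0.875 m from the base axis. Payload 4.7 kg.
Tool frame: the origin (TCP) lies midway between the tips of the shut fingers; the grasp point (between the pads) lies 19 mm behind it; z points along the fingers, x is the direction in which the jaws open and shut, and the axes are right-handed (so a half turn about z gives the same grasp; the last joint's range is limited). The gripper opens to 87 mm and grips with 3 to 60 N. Pads are 19 mm wide; open, the fingers measure 117 mm over their backs; the gripper's body (75 mm by 190 mm) begins 51 mm behind the grasp point.
Start: joints at [1.178, 0.321, -0.07, 1.45, 0.023, 1.371, -0.057], TCP at [0.257, -0.597, 0.223] pointing down, gripper open.
Joint ranges: [-2.86, 2.86], [-0.3, 2.09], [-1.38, 1.24], [0.06, 2.45], [-1.56, 4.7], [0.09, 2.05], [-2.69, 2.69]. Speed limits (rad/s): [2.57, 2.57, 3.14, 3.14, 3.14, 3.14, 3.14].

## Interface

Orientations are given as a rotation vector (axis times angle).
In Python, from bench import get_state, eyes, ticket gives the robot as it stands.
- The arm moves only by the tool carry_out, never from a script. Its argument "motion" is a list of rows, each a list of 2 entries, a list of its own where there are three numbers: the shift along the world's x, y, z in m, then the turn about the world's z in rad. A call has 1 to 20 rows; each row is the pose to reach, as a shift and turn from the pose commanded when the call began; what a row does not reach only later rows make up. A row lasts 1/10 s, in which the tool goes at most 50 mm and 8.59 degrees, less where a joint would pass 70% of its speed; a pose out of reach is approached as far as the arm can. A call with a gripper value outside its range is refused whole. "grip" is the gripper command: -1 is fully open, 1 is shut, values between are in proportion, set as the call begins (left out, the last holds). The fingers move at their own pace and stop on an object; "squeeze" is the grip in N (left out, the last holds). Time passes only in rows, so rows that repeat a pose let the fingers close. It gives the time, the measured TCP pose, the force and the opening at its end, in the units of the state.
- get_state(): the state, without advancing time (a new reading comes with each control period).
- eyes.get_image(name): name is "scene" or "top" or "wrist"; returns a dict with "pixels" (384x512x3 uint8, blue, green, red), "mtx" (3x3 intrinsics, pixels), "extrinsics" (4x4, takes a point from camera to world coordinates). Camera axes: x right, y down, z forward; pixel columns grow to the right and rows downward; lengths in m; the calibration is good to about 2 mm. A picture is of the moment at which its call begins. There is no depth.
- ticket.close_job(): hands the job in, once; it reports no verdict.
The state is a dict: "time": time; "joint_positions": joint angles; "qd": joint speeds; "joint_torque": joint torques, N m; "position": TCP position; "tool_rot": TCP orientation; "ft_force": force on the tool from outside, world axes, zero at the start; "torque": the same for the moment, N m; "grip_width": opening from 0.0 (shut) to 1.0 (fully open).
Only numpy, scipy, OpenCV 4.12 (cv2) and the standard library are available. Lean on these libraries where they do the work, as an engineer would, in place of code of your own. Each camera call takes 0.05 s, during which the arm holds its last target. There are 200 camera calls.

## Working session

There is one attempt and no reset: what is moved stays moved. The work goes in short steps, Python scripts to look and compute and a tool call to move; the robot and the scene stay as the last step left them, time stands still between calls to the robot, and variables do not carry over. Pictures are saved under pics/ and viewed, about 8 in all and at most 12, crops included, and the job is handed in when it is done.

Besides the shell and the picture viewer there is one more tool, called after ">>>" as name(argument=value, ...) on one line, values as JSON. carry_out: Moves the arm, as the interface text tells. Its arguments: {"type":"object","properties":{"motion":{"type":"array","items":{"type":"array"}},"grip":{"type":"number"},"squeeze":{"type":"number"}},"required":["motion"]}

```bash
mkdir -p pics; ls; cat > h.py <<'E'
import numpy as np, cv2
from bench import get_state, eyes, ticket
def grab(n,f=None):
    d=eyes.get_image(n); 
    if f: cv2.imwrite('pics/'+f,d['pixels'])
    return d
def ray(d,u,v,z):
    K=np.array(d['mtx']);T=np.array(d['extrinsics'])
    r=T[:3,:3]@np.linalg.solve(K,[u,v,1.]);o=T[:3,3]
    return o+r*(z-o[2])/r[2]
def proj(d,p):
    K=np.array(d['mtx']);T=np.array(d['extrinsics'])
    c=T[:3,:3].T@(np.array(p)-T[:3,3]);c=K@c;return c[:2]/c[2]
E
python3 - <<'E'
from h import *
import pickle
s=get_state();print({k:np.round(v,3) for k,v in s.items()})
D={n:grab(n) for n in('top','scene')}
pickle.dump(D,open('d0.pkl','wb'))
for n in D: print(n,np.round(D[n]['extrinsics'],3).tolist(),np.round(D[n]['mtx'],1).tolist()); cv2.imwrite(f'pics/{n}0.png',cv2.resize(D[n]['pixels'],(800,600),interpolation=cv2.INTER_CUBIC))
E
```

```text
pics
{'time': np.float64(0.0), 'joint_positions': array([ 1.178,  0.322, -0.07 ,  1.452,  0.023,  1.371, -0.057]), 'qd': array([-0.001, -0.001,  0.001,  0.   , -0.001,  0.001, -0.   ]), 'joint_torque': array([-0.0000e+00, -4.9130e+01, -4.0400e-01, -3.1253e+01, -6.4000e-02,
        4.4000e-02,  0.0000e+00]), 'position': array([ 0.257, -0.596,  0.221]), 'tool_rot': array([-2.624,  1.726,  0.003]), 'ft_force': array([-0.835,  0.266, -0.899]), 'torque': array([ 0.025,  0.02 , -0.026]), 'grip_width': np.float64(0.997)}
top [[0.03, -0.994, 0.102, 0.44], [-0.999, -0.028, 0.019, -0.047], [-0.016, -0.102, -0.995, 1.155], [0.0, 0.0, 0.0, 1.0]] [[405.2, 0.0, 258.6], [0.0, 405.2, 188.8], [0.0, 0.0, 1.0]]
scene [[-0.68, -0.511, 0.525, -0.006], [-0.733, 0.492, -0.471, 0.446], [-0.018, -0.705, -0.709, 0.813], [0.0, 0.0, 0.0, 1.0]] [[425.1, 0.0, 250.1], [0.0, 425.1, 199.6], [0.0, 0.0, 1.0]]
```

View pics/top0.png

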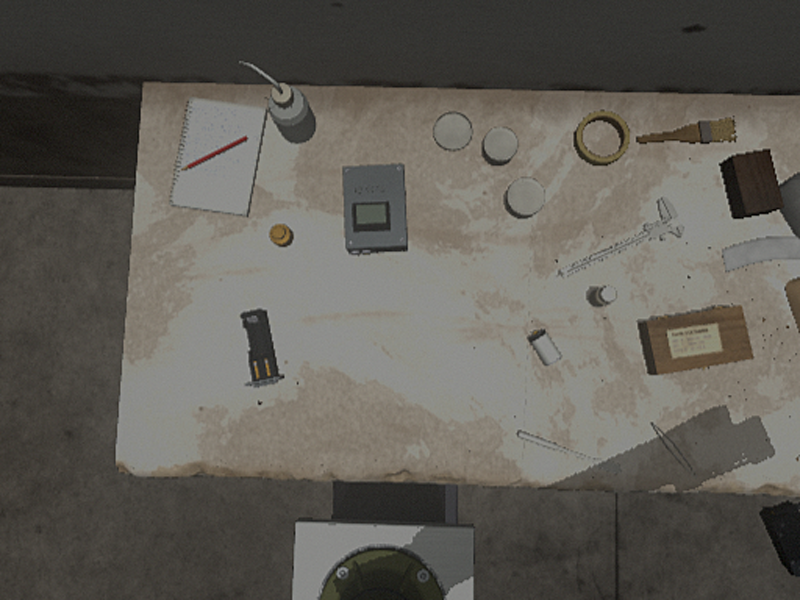

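View pics/scene0.png

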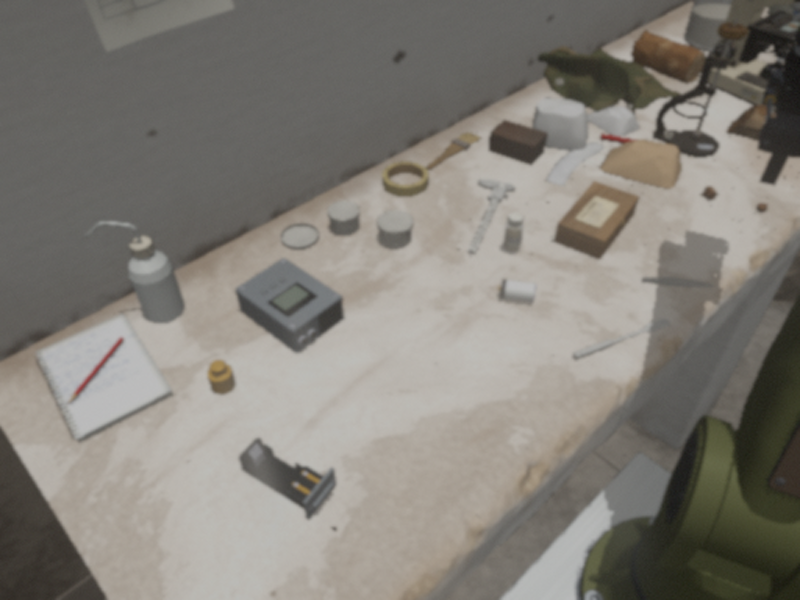

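Top view (800x600): the battery is at (544,347), its black ring/button end to the upper left. The sled is at (262,347), nose up (+x) and plate at (266,381). The logger is at (376,208) with its front edge at row ~250. The weight, vial and tins stand clear of the direct paths.

```bash
python3 - <<'E'
from h import *
import pickle
d=pickle.load(open('d0.pkl','rb'))['top'];s=.64
P=lambda u,v,z:np.round(ray(d,u*s,v*s,z)[:2],4)
print('bat ring end',P(534,333,.0165),'flat',P(554,361,.0165), P(544,347,.0165))
print('sled plate',P(266,381,.04),'nose',P(254,314,.03))
# logger corners
for c in [(343,167),(404,165),(407,247),(346,252)]: print('log',P(*c,.054))
g=d['pixels'];hsv=cv2.cvtColor(g,cv2.COLOR_BGR2HSV)
x0,y0,x1,y1=210,98,268,168
m=np.zeros(g.shape[:2],np.uint8)
sub=hsv[y0:y1,x0:x1]; m[y0:y1,x0:x1]=((sub[...,0]>95)&(sub[...,0]<130)&(sub[...,1]>25))*255
m=cv2.morphologyEx(m,cv2.MORPH_CLOSE,np.ones((9,9)))
c=max(cv2.findContours(m,0,1)[0],key=cv2.contourArea)
b=cv2.boxPoints(cv2.minAreaRect(c));print(b/s)
for p in b: print('log',np.round(ray(d,*p,.054)[:2],4))
for n,u,v in(('vial',602,296),('weight',281,234),('tin',525,196)):print(n,P(u,v,.04))
c=[cv2.resize(g[a:b,e:f],(390,390),interpolation=cv2.INTER_CUBIC) for a,b,e,f in((100,170,205,275),(190,260,130,200),(205,245,330,370))]
c=[np.hstack(c[:2])]
cv2.imwrite('pics/crop1.png',c[0])
E
```

```text
bat ring end [ 0.495  -0.2595] flat [ 0.4461 -0.2954] [ 0.4705 -0.2775]
sled plate [0.3962 0.212 ] nose [0.5138 0.2421]
log [0.7799 0.0904]
log [ 0.7863 -0.0186]
log [ 0.6381 -0.0282]
log [0.6263 0.079 ]Traceback (most recent call last):
  File "<stdin>", line 14, in <module>
ValueError: max() iterable argument is empty
```

```bash
python3 - <<'E'
from h import *
import pickle
d=pickle.load(open('d0.pkl','rb'))['top'];s=.64
P=lambda u,v,z:np.round(ray(d,u*s,v*s,z)[:2],4)
for n,u,v,z in(('vialcap',606,294,.077),('weight',281,233,.04),('tin',525,196,.04)):print(n,P(u,v,z))
g=d['pixels']
c=[cv2.resize(g[a:b,e:f],(390,390),interpolation=cv2.INTER_CUBIC) for a,b,e,f in((100,170,205,275),(190,260,130,200))]
cv2.imwrite('pics/crop1.png',cv2.convertScaleAbs(np.hstack(c),alpha=1.6))
E
```

```text
vialcap [ 0.562  -0.3698]
weight [0.66   0.1987]
tin [ 0.7389 -0.2369]
```

View pics/crop1.png

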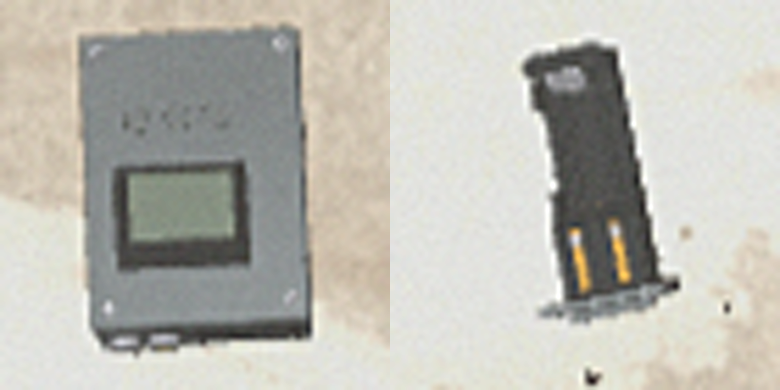

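>>> carry_out(motion=[[[0.03, 0.04, 0.01], 0.05], [[0.06, 0.09, 0.01], 0.1], [[0.1, 0.13, 0.01], 0.15], [[0.13, 0.18, 0.01], 0.19], [[0.16, 0.22, 0.01], 0.22], [[0.19, 0.26, 0.01], 0.22], [[0.213, 0.3, 0.01], 0.22], [[0.213, 0.319, 0.01], 0.22], [[0.213, 0.319, 0.01], 0.22], [[0.213, 0.319, 0.01], 0.22]], grip=-1)

```text
time: 1.1
position: [0.4703, -0.2772, 0.2324]
tool_rot: [2.799, -1.425, -0.0]
ft_force: [-0.6, -1.6, 0.3]
grip_width: 1.003
```

The crop shows the logger's top front edge from (92,328) to (310,318), with sockets at the left (+y) so the bay is on the right. The sled's gold contacts sit by the grey plate at (608,300), and the nose is at (575,50). Now a close look at the battery.

```bash
python3 - <<'E'
from h import *
import pickle
d=grab('wrist');pickle.dump(d,open('w1.pkl','wb'))
print(np.round(d['extrinsics'],3).tolist(),d['mtx'][0][0]); print(proj(d,[.47,-.2775,.0165]))
cv2.imwrite('pics/w1.png',cv2.convertScaleAbs(d['pixels'],alpha=1.3))
E
```

```text
[[0.589, -0.774, -0.234, 0.536], [-0.808, -0.563, -0.172, -0.229], [0.001, 0.29, -0.957, 0.393], [0.0, 0.0, 0.0, 1.0]] 312.7308534325677
[255.72403369 168.57001534]
```

View pics/w1.png

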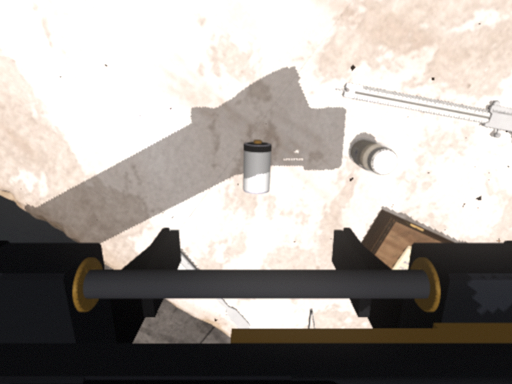

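Wrist view: the battery is upright in the image, button at (257,141), far flat rim at (257,193), sides at columns 243 and 271. The vial cap is at (381,158).

```bash
python3 - <<'E'
from h import *
import pickle
d=pickle.load(open('w1.pkl','rb'))
g=d['pixels'];hs=cv2.cvtColor(g,cv2.COLOR_BGR2HSV)
print(g[135:200:3,257].tolist()); print(g[175,236:280,1].tolist()); print(g[188,236:280,1].tolist());print(g[155,236:280,1].tolist())
b=ray(d,257.2,141,.0165);f=ray(d,257,192.5,.033);print(b,f,np.linalg.norm(b[:2]-f[:2]),np.arctan2(*(b-f)[1::-1]))
u=(b-f)[:2];u/=np.linalg.norm(u);print('origin from button',b[:2]-.0315*u,'from flat',f[:2]+.0315*u)
print('vial',ray(d,381,158,.077))
E
```

```text
[[109, 116, 125], [110, 115, 124], [41, 75, 100], [41, 46, 52], [35, 36, 37], [30, 32, 34], [134, 136, 138], [139, 140, 142], [139, 142, 143], [139, 141, 144], [140, 142, 144], [140, 142, 144], [140, 141, 144], [177, 176, 180], [212, 210, 214], [212, 210, 214], [212, 209, 213], [212, 210, 214], [212, 210, 214], [203, 198, 202], [184, 194, 206], [187, 197, 209]]
[169, 166, 172, 182, 183, 186, 172, 131, 97, 104, 111, 116, 123, 126, 128, 131, 136, 143, 152, 166, 192, 202, 201, 208, 209, 210, 210, 207, 203, 197, 185, 171, 152, 140, 174, 205, 207, 208, 210, 210, 209, 209, 208, 208]
[182, 180, 183, 185, 187, 189, 169, 141, 145, 165, 180, 192, 200, 207, 210, 210, 209, 210, 209, 209, 210, 211, 210, 210, 210, 210, 209, 207, 199, 191, 178, 160, 143, 164, 200, 208, 208, 209, 209, 208, 205, 204, 206, 208]
[121, 123, 122, 120, 115, 111, 106, 98, 90, 99, 107, 114, 119, 123, 126, 129, 132, 134, 136, 139, 141, 141, 141, 140, 140, 137, 136, 132, 131, 128, 124, 118, 113, 105, 98, 101, 108, 108, 107, 109, 114, 118, 116, 116]
[ 0.49824449 -0.2591294   0.0165    ] [ 0.45008377 -0.293883    0.033     ] 0.05939080523764309 0.6250872424529546
origin from button [ 0.47270076 -0.27756219] from flat [ 0.4756275  -0.27545021]
vial [ 0.56473527 -0.36671132  0.077     ]
```

>>> carry_out(motion=[[[0.002, 0.001, -0.05], 0], [[0.004, 0.001, -0.1], 0], [[0.004, 0.001, -0.15], 0], [[0.004, 0.001, -0.19], 0], [[0.004, 0.001, -0.215], 0], [[0.004, 0.001, -0.2285], 0], [[0.004, 0.001, -0.2285], 0], [[0.004, 0.001, -0.2285], 0]])

```text
time: 1.95
position: [0.4743, -0.2784, 0.0046]
tool_rot: [2.796, -1.431, 0.002]
ft_force: [0.3, 0.5, -0.2]
grip_width: 1.001
```

>>> carry_out(motion=[[[0, 0, 0], 0], [[0, 0, 0], 0], [[0, 0, 0], 0], [[0, 0, 0], 0], [[0, 0, 0], 0], [[0, 0, 0], 0], [[0, 0, 0], 0], [[0, 0, 0], 0]], grip=1, squeeze=20)

```text
time: 2.75
position: [0.4741, -0.2769, 0.004]
tool_rot: [2.798, -1.428, -0.0]
ft_force: [-0.5, -0.1, -1.3]
grip_width: 0.376
```

>>> carry_out(motion=[[[0, 0, 0.04], 0], [[0, 0, 0.09], 0.14], [[0, 0, 0.14], 0.28], [[0, 0.02, 0.18], 0.42], [[0, 0.05, 0.2], 0.56], [[0, 0.08, 0.2], 0.7], [[0, 0.11, 0.2], 0.84], [[0, 0.14, 0.2], 0.98], [[0, 0.17, 0.2], 1.12], [[0, 0.2, 0.2], 1.26], [[0, 0.23, 0.2], 1.4], [[0, 0.27, 0.2], 1.54], [[0, 0.3, 0.2], 1.68], [[0, 0.34, 0.2], 1.82], [[0, 0.37, 0.2], 1.96], [[0, 0.41, 0.2], 2.1], [[0, 0.44, 0.2], 2.24], [[0, 0.47, 0.2], 2.38], [[0, 0.5, 0.2], 2.52], [[0, 0.508, 0.2], 2.66]])

```text
time: 4.75
position: [0.4728, 0.2352, 0.2041]
tool_rot: [-2.04, -2.387, -0.003]
ft_force: [-0.0, -0.7, -2.2]
grip_width: 0.374
```

>>> carry_out(motion=[[[0, 0, 0], 0.1], [[0, 0, 0], 0.1], [[0, 0, 0], 0.1], [[0, 0, 0], 0.1]])

```text
time: 5.15
position: [0.4742, 0.2305, 0.204]
tool_rot: [1.936, 2.474, -0.0]
ft_force: [0.1, -0.9, -1.5]
grip_width: 0.374
```

```bash
python3 - <<'E'
from h import *
import pickle
s=get_state();r=s['tool_rot'];print(s['position'],2*np.arctan2(r[1],r[0]),s['grip_width'],s['joint_positions'].round(2))
d=grab('wrist');pickle.dump(d,open('w2.pkl','wb'))
print(np.round(d['extrinsics'],3).tolist())
cv2.imwrite('pics/w2.png',cv2.resize(cv2.convertScaleAbs(d['pixels'],alpha=1.3),(800,600),interpolation=cv2.INTER_CUBIC))
E
```

```text
[0.4742121  0.23046948 0.2039504 ] 1.813428400079728 0.37354613460587677 [ 0.37  0.15 -0.94  1.75  0.13  1.3   1.21]
[[-0.241, 0.929, 0.282, 0.398], [0.971, 0.231, 0.068, 0.212], [-0.001, 0.29, -0.957, 0.365], [0.0, 0.0, 0.0, 1.0]]
```

View pics/w2.png

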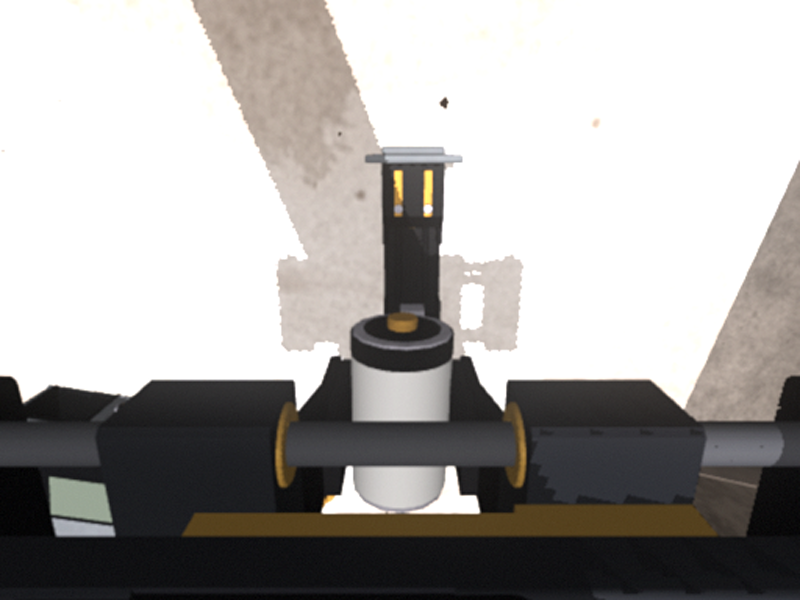

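Wrist view: the held battery has its button at (403,322), facing the sled's plate, as it should. The sled's plate spans (366–462, 159), the contacts are at (398,190) and (428,190), and the block's sides are at columns 383 and 444.

```bash
python3 - <<'E'
from h import *
import pickle
d=pickle.load(open('w2.pkl','rb'));g=d['pixels'];gray=g.mean(2)
L=[];R=[]
for v in range(105,150,4):
    row=gray[v,225:305]; dk=np.where(row<75)[0]+225
    if len(dk): print(v,dk.min(),dk.max(),end='; ')
    if 107<=v<=136: L.append(ray(d,dk.min()-.5,v,.03));R.append(ray(d,dk.max()+.5,v,.03))
print()
L=np.array(L);R=np.array(R)
for e in(L,R):
    p=np.polyfit(e[:,0],e[:,1],1);print('yaw',np.arctan(p[0]),'y at x=.42',np.polyval(p,.42),'xrange',e[:,0].min(),e[:,0].max())
print('block w',np.linalg.norm(L-R,axis=1).round(4))
print('col268',[int(x) for x in gray[88:150,265]])
hs=cv2.cvtColor(g,cv2.COLOR_BGR2HSV)
m=((hs[...,1]>120)&(gray>50)).astype(np.uint8);m[:95]=0;m[150:]=0
n,l,st,c=cv2.connectedComponentsWithStats(m)
for i in range(1,n):
    if st[i,4]>15: print('gold',st[i],c[i])
s=get_state();z=s['position'][2]+.0125
bt=ray(d,403*.64,322*.64,z);print('button',bt, 'TCP',s['position'])
x=gray[210:330,:]; 
for v in(245,255,265):print(v,[int(t) for t in gray[v,215:300]])
E
```

```text
105 245 283; 109 245 283; 113 245 283; 117 245 283; 121 245 283; 125 245 282; 129 245 282; 133 245 282; 137 245 282; 141 245 282; 145 245 282; 149 245 281; 
yaw 0.2322260566528837 y at x=.42 0.2048443330092773 xrange 0.4104240447463557 0.4342378687891469
yaw 0.2127062821759089 y at x=.42 0.2460856678250113 xrange 0.40072983599742373 0.42458107967585446
block w [0.0403 0.0404 0.0406 0.0407 0.0398 0.04   0.0401]
col268 [233, 233, 233, 234, 235, 195, 141, 147, 150, 139, 112, 123, 150, 155, 148, 127, 82, 53, 57, 64, 62, 63, 62, 61, 59, 62, 61, 59, 61, 60, 59, 60, 57, 58, 59, 57, 57, 56, 57, 57, 55, 56, 56, 54, 55, 54, 53, 54, 52, 52, 47, 39, 39, 39, 38, 37, 39, 47, 52, 48, 44, 39]
gold [252 109   6  22 130] [254.46153846 119.34615385]
gold [271 109   6  22 132] [273.5 119.5]
button [0.44763146 0.22531714 0.21650557] TCP [0.47423071 0.2305188  0.20400557]
245 [32, 30, 31, 31, 31, 31, 31, 28, 28, 44, 83, 112, 120, 126, 129, 133, 136, 139, 141, 143, 145, 147, 149, 150, 152, 152, 153, 156, 156, 156, 157, 158, 159, 160, 161, 162, 161, 163, 163, 162, 161, 161, 162, 161, 160, 161, 160, 160, 157
[... 279 characters left out ...]
51, 151, 153, 154, 155, 157, 157, 159, 158, 160, 160, 159, 161, 162, 162, 162, 162, 162, 161, 161, 161, 162, 161, 160, 158, 158, 158, 157, 157, 155, 154, 153, 152, 151, 149, 148, 145, 145, 142, 140, 138, 135, 133, 129, 127, 122, 118, 113, 104, 76, 35, 27, 28, 27, 27, 28, 30, 29, 29, 28, 28, 30]
265 [25, 25, 25, 24, 24, 25, 23, 23, 22, 28, 74, 111, 119, 124, 127, 132, 134, 138, 140, 143, 146, 146, 148, 151, 152, 154, 154, 156, 156, 157, 158, 158, 159, 159, 161, 160, 162, 161, 162, 161, 161, 160, 161, 161, 160, 159, 159, 159, 157, 157, 157, 156, 154, 153, 152, 152, 150, 148, 146, 145, 143, 140, 139, 136, 133, 131, 128, 124, 119, 115, 110, 91, 57, 27, 24, 27, 25, 25, 26, 25, 27, 27, 27, 26, 27]
```

```bash
cat >> h.py <<'E'
def sub(a,i0,i1,thr):
    "first crossing of thr going i0->i1"
    st=1 if i1>i0 else -1
    for i in range(i0,i1,st):
        if (a[i]-thr)*(a[i+st]-thr)<=0 and a[i]!=a[i+st]: return i+st*(a[i]-thr)/(a[i]-a[i+st])
E
python3 - <<'E'
from h import *
import pickle
d=pickle.load(open('w2.pkl','rb'));gray=d['pixels'].astype(float).mean(2)
C=lambda p:ray(d,*p)[:2]
L=np.array([ray(d,sub(gray[v],250,235,110),v,.03)[:2] for v in range(107,136)])
R=np.array([ray(d,sub(gray[v],278,292,110),v,.03)[:2] for v in range(107,136)])
M=(L+R)/2;print('w',np.linalg.norm(L-R,axis=1).mean())
def fit(A):
    vx,vy,x,y=cv2.fitLine(A.astype(np.float32),cv2.DIST_HUBER,0,.01,.01).ravel();return np.arctan2(vy,vx),(x,y)
for A in(L,R,M):print(fit(A))
P=np.array([ray(d,u,sub(gray[:,u],102,110,105),.047)[:2] for u in range(246,283) if not (250<u<259 or 269<u<278)])
P2=np.array([ray(d,u,(sub(gray[:,u],102,110,105)),.047)[:2] for u in list(range(238,243))+list(range(286,293)) if sub(gray[:,u],102,110,105)])
print('plate',fit(P),len(P2))
B=np.array([ray(d,u,sub(gray[:,u],134,142,45),.03)[:2] for u in range(248,280) if sub(gray[:,u],134,142,45)])
print('bevel',fit(B))
for yaw in(.23,.245):
    n=np.array([np.cos(yaw),np.sin(yaw)]);c=(fit(M)[1]);t=np.array([-n[1],n[0]])
    sp=P.mean(0)@n+.022; sb=B.mean(0)@n-.014
    print(yaw,'lat',np.dot(c,t),'origin s from plate',sp,'bevel',sb)
    o=n*(sp+sb)/2+t*np.dot(c,t);print('o',o,'cradle',o+.0535*n)
E
```

```text
w 0.04135322081030722
(np.float32(0.24085614), (np.float32(0.41996655), np.float32(0.2040029)))
(np.float32(0.2497621), (np.float32(0.41139138), np.float32(0.24446243)))
(np.float32(0.24596791), (np.float32(0.41695914), np.float32(0.22456901)))Traceback (most recent call last):
  File "<stdin>", line 11, in <module>
  File "h.py", line 9, in ray
    r=T[:3,:3]@np.linalg.solve(K,[u,v,1.]);o=T[:3,3]
               ~~~~~~~~~~~~~~~^^^^^^^^^^^^
    r = gufunc(a, b, signature=signature)
numpy._core._exceptions._UFuncInputCastingError: Cannot cast ufunc 'solve1' input 1 from dtype('O') to dtype('float64') with casting rule 'same_kind'
```

```bash
python3 - <<'E'
from h import *
import pickle
d=pickle.load(open('w2.pkl','rb'));gray=d['pixels'].astype(float).mean(2)
def edge(cols,a,b,thr,z): 
    return np.array([ray(d,u,sub(gray[:,u],a,b,thr),z)[:2] for u in cols if sub(gray[:,u],a,b,thr)])
P=edge(range(260,269),101,109,105,.047);B=edge(range(250,279),134,143,46,.03)
n=np.array([np.cos(.246),np.sin(.246)]);t=np.array([-n[1],n[0]])
c=np.array([.41696,.22457])
sp=P@n+.022;sb=B@n-.014;print(np.median(sp),sp.std(),np.median(sb),sb.std(),len(sb))
o=n*np.median(np.r_[np.median(sp),np.median(sb)])+t*(c@t);print('o',o,'cradle',o+.0535*n)
bt=np.array([.44763,.22532]);print('battery origin now (from button)',bt+.0315*n,'alt by TCP', [.4742,.2305])
E
```

```text
0.463760417645291 2.118792005439607e-05 0.4635075521987038 0.0015502003100478557 28
o [0.42136153 0.22567516] cradle [0.47325087 0.23870382]
battery origin now (from button) [0.47818167 0.23299108] alt by TCP [0.4742, 0.2305]
```

>>> carry_out(motion=[[[-0.002, 0.007, -0.03], 0.003], [[-0.002, 0.007, -0.07], 0.003], [[-0.002, 0.007, -0.11], 0.003], [[-0.002, 0.007, -0.139], 0.003], [[-0.002, 0.007, -0.139], 0.003], [[-0.002, 0.007, -0.139], 0.003]])

```text
time: 5.8
position: [0.4723, 0.2382, 0.0656]
tool_rot: [-1.93, -2.478, -0.0]
ft_force: [0.2, 1.1, -1.1]
grip_width: 0.373
```

```bash
python3 - <<'E'
from h import *
import pickle
s=get_state();print(s['position'])
d=grab('wrist');pickle.dump(d,open('w3.pkl','wb'))
cv2.imwrite('pics/w3.png',cv2.resize(cv2.convertScaleAbs(d['pixels'][100:340,126:386],alpha=1.6),(650,600),interpolation=cv2.INTER_CUBIC))
E
```

```text
[0.47231722 0.23817629 0.06560834]
```

View pics/w3.png

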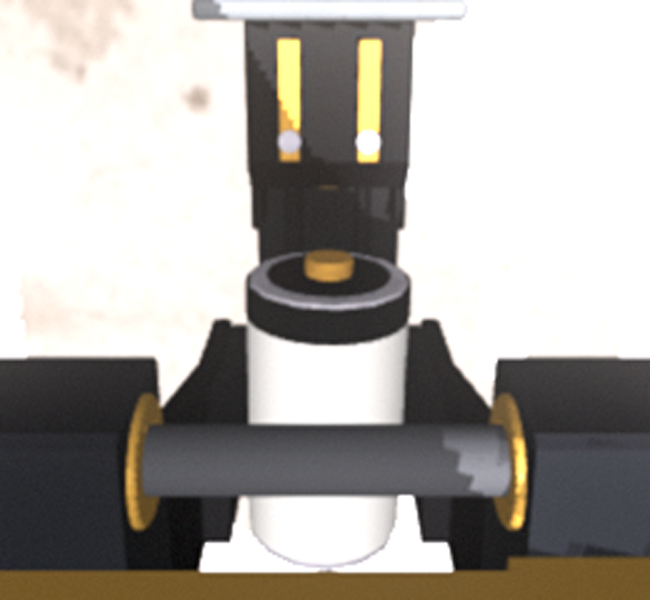

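Close view (crop ×2.5): the battery's axis is at column 328.5, and the block and contacts' midline at ~328.5–329, so it is laterally centred. The button tip's centre is near crop row 260, the bevel's top edge is at row 163, and the plate's inner edge is at row 18.

```bash
python3 - <<'E'
from h import *
import pickle
d=pickle.load(open('w3.pkl','rb'));z=get_state()['position'][2]+.0125
n=np.array([np.cos(.246),np.sin(.246)]);t=np.array([-n[1],n[0]])
Q=lambda u,v,z:ray(d,126+u/2.5,100+v/2.5,z)[:2]
bt=Q(328.5,260,z);fc=Q(328.5,280,z)
print('bat s from tip',bt@n+.0315,'face',fc@n+.0275,'lat',bt@t)
for nm,v,zz,o in(('plate',18,.047,-.022),('beveltop',163,.03,.014),('bevelbot',187,.0215,.022)):
    p=Q(329,v,zz);print(nm,'cradle s',p@n-o+.0535,'lat',p@t)
p=get_state()['position'][:2];print('tcp',p@n,p@t)
gray=d['pixels'].mean(2);print([int(x) for x in gray[100:182,126+int(310/2.5)]])
E
```

```text
bat s from tip 0.5191253149965511 face 0.5193503545124994 lat 0.11700987509389305
plate cradle s 0.517541183586227 lat 0.11709374844713433
beveltop cradle s 0.5176242782842965 lat 0.11728430885593857
bevelbot cradle s 0.5179262628016666 lat 0.11734742492250674
tcp 0.5171100690597461 0.11620067848783618
[146, 162, 163, 161, 158, 153, 140, 107, 67, 57, 65, 66, 64, 63, 63, 63, 63, 63, 62, 59, 62, 60, 59, 58, 58, 59, 57, 58, 59, 57, 56, 56, 55, 56, 54, 53, 54, 52, 52, 52, 52, 52, 51, 50, 51, 51, 50, 48, 50, 49, 48, 48, 48, 47, 48, 47, 48, 46, 44, 40, 38, 39, 34, 31, 31, 30, 28, 28, 28, 28, 29, 28, 27, 27, 29, 30, 30, 30, 31, 30, 32, 30]
```

>>> carry_out(motion=[[[0, 0, -0.015], 0], [[0, 0, -0.028], 0], [[0, 0, -0.034], 0], [[0, 0, -0.04], 0], [[0, 0, -0.046], 0], [[0, 0, -0.051], 0], [[0, 0, -0.054], 0], [[0, 0, -0.056], 0], [[0, 0, -0.056], 0], [[0, 0, -0.056], 0]])

```text
time: 6.85
position: [0.473, 0.2384, 0.0095]
tool_rot: [1.929, 2.479, 0.003]
ft_force: [2.7, 1.7, 1.2]
grip_width: 0.375
```

>>> carry_out(motion=[[[0, 0, 0], 0], [[0, 0, 0], 0], [[0, 0, 0], 0], [[0, 0, 0], 0], [[0, 0, 0], 0]], grip=-0.1)

```text
time: 7.35
position: [0.4719, 0.2379, 0.0089]
tool_rot: [-1.929, -2.479, 0.001]
ft_force: [0.7, 0.6, -0.5]
grip_width: 0.545
```

>>> carry_out(motion=[[[0, 0, 0.02], 0], [[0, 0, 0.06], 0], [[-0.01, 0, 0.11], 0], [[-0.02, -0.005, 0.16], 0], [[-0.03, -0.01, 0.2], 0], [[-0.035, -0.01, 0.2], 0], [[-0.035, -0.01, 0.2], 0]])

```text
time: 8.05
position: [0.4372, 0.228, 0.2099]
tool_rot: [1.928, 2.477, 0.001]
ft_force: [0.7, -0.8, -0.7]
grip_width: 0.551
```

```bash
python3 - <<'E'
from h import *
import pickle
s=get_state();print(s['position'],s['grip_width'])
d=grab('wrist');pickle.dump(d,open('w4.pkl','wb'))
cv2.imwrite('pics/w4.png',cv2.resize(cv2.convertScaleAbs(d['pixels'][80:260,156:356],alpha=1.5),(667,600),interpolation=cv2.INTER_CUBIC))
E
```

```text
[0.43718364 0.22803144 0.20989797] 0.5507764242642186
```

View pics/w4.png

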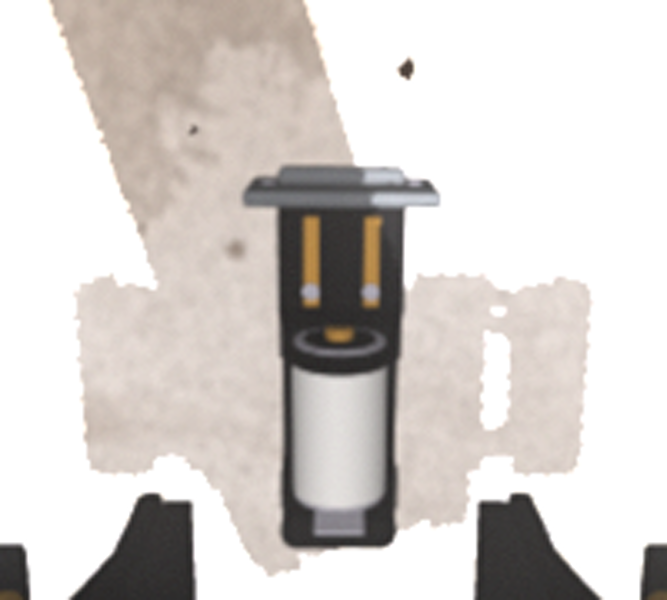

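The battery lies straight between the cheeks, button at (339,335) against the block, flat end on the leaf at (339,505). I'll check that it's level and re-measure the sled.

```bash
python3 - <<'E'
from h import *
import pickle
d=pickle.load(open('w4.pkl','rb'));gray=d['pixels'].astype(float).mean(2)
Q=lambda u,v,z:ray(d,156+u/3.335,80+v/3.333,z)[:2]
L=[];R=[]
for v in range(144,160):
    a=sub(gray[v],248,230,120) or sub(gray[v],248,230,100);b=sub(gray[v],268,285,100)
    L.append(ray(d,a,v,.03)[:2]);R.append(ray(d,b,v,.03)[:2])
M=(np.array(L)+R)/2;print('w',np.linalg.norm(np.array(L)-R,axis=1).round(4))
def fit(A):
    vx,vy,x,y=cv2.fitLine(A.astype(np.float32),cv2.DIST_HUBER,0,.01,.01).ravel();return float(np.arctan2(vy,vx)),np.array([x,y])
print([fit(np.array(A))[0] for A in(L,R,M)])
yaw,c=fit(M)
# whole-length centreline: nose outer corners
nose=(Q(283,515,.03)+Q(396,515,.03))/2; blk=M.mean(0);print('yaw blk-nose',np.arctan2(*(nose-blk)[::-1]))
n=np.array([np.cos(.246),np.sin(.246)]);t=np.array([-n[1],n[0]])
print('plate s0',Q(341,206,.047)@n+.022,'bevel s0',Q(341,306,.03)@n-.014,'nose s0',Q(340,546,.02)@n-.103,'lat',c@t,nose@t)
s0=(Q(341,206,.047)@n+.022+Q(341,306,.03)@n-.014)/2
print('origin',s0*n+c@t*t)
for v in(196,205,215,225):
    l=r=256
    row=gray[v]; l=sub(row,256,235,70); r=sub(row,258,280,70)
    print(v,l,r,np.linalg.norm(ray(d,l,v,.0265)-ray(d,r,v,.0265)))
E
```

```text
w [0.0418 0.0419 0.042  0.042  0.0418 0.0418 0.0419 0.0418 0.0419 0.042
 0.0421 0.042  0.042  0.042  0.0419 0.042 ]
[0.2436486780643463, 0.25465530157089233, 0.2485174983739853]
yaw blk-nose 0.25635977529249365
plate s0 0.46558464362243085 bevel s0 0.46508890887955845 nose s0 0.46916027158720774 lat 0.11584092256611002 0.11685736691964085
origin [0.42311716 0.22567521]
196 243.11009174311926 271.2616822429907 0.03243775778772068
205 243.3153153153153 271.12389380530976 0.03232724037939412
215 243.38392857142858 271.05607476635515 0.03248942991025498
225 243.55045871559633 270.7525773195876 0.03225931737986327
```

>>> carry_out(motion=[[[-0.009, -0.002, -0.04], 0], [[-0.018, -0.0035, -0.09], 0], [[-0.018, -0.0035, -0.13], 0], [[-0.018, -0.0035, -0.17], 0], [[-0.018, -0.0035, -0.195], 0], [[-0.018, -0.0035, -0.205], 0], [[-0.018, -0.0035, -0.205], 0]], grip=-1)

```text
time: 8.8
position: [0.4173, 0.2247, 0.0024]
tool_rot: [-1.926, -2.478, 0.005]
ft_force: [-0.2, 0.1, 1.2]
grip_width: 0.991
```

>>> carry_out(motion=[[[0, 0, 0], 0], [[0, 0, 0], 0], [[0, 0, 0], 0], [[0, 0, 0], 0], [[0, 0, 0], 0], [[0, 0, 0], 0], [[0, 0, 0], 0]], grip=1, squeeze=40)

```text
time: 9.5
position: [0.4192, 0.2246, 0.0042]
tool_rot: [1.929, 2.479, 0.0]
ft_force: [0.5, -0.9, 0.9]
grip_width: 0.48
```

```bash
python3 - <<'E'
from h import *
import pickle
D=pickle.load(open('d0.pkl','rb'));d=D['top'];g=d['pixels']
q=lambda u,v:ray(d,205+u/5.571,100+v/5.571,.054)[:2]
a,b,c,e=q(80,38),q(297,28),q(310,318),q(92,328)
print(a,b,c,e)
y=lambda p,r:np.arctan2(*(r-p)[::-1])
print('side yaws',y(e,a),y(c,b),'front',y(c,e)-np.pi/2,'back',y(b,a)-np.pi/2,'dims',np.linalg.norm(c-e),np.linalg.norm(a-e))
n=np.array([np.cos(.07),np.sin(.07)]);t=np.array([-n[1],n[0]])
print('mouth s',(c@n+e@n)/2,(a@n+b@n)/2-.15,'lat',(b@t+c@t)/2+.032,(a@t+e@t)/2-.078)
s=((c@n+e@n)/2+(a@n+b@n)/2-.15)/2;l=((b@t+c@t)/2+.032+(a@t+e@t)/2-.078)/2;m=s*n+l*t
print('mouth',m,'scene px',proj(D['scene'],[*m,.002]),proj(D['scene'],[*(m),.046]))
E
```

```text
[0.78008599 0.09085134] [ 0.78789696 -0.01781585] [ 0.64089678 -0.02861832] [0.63300954 0.0790702 ]
side yaws 0.07993146102137166 0.07335422356410437 front 0.07311074161138187 back 0.07175632965018663 dims 0.10797697302412398 0.14754754321657704
mouth s 0.6371576369160754 0.6346256334989239 lat -0.04112717980279712 -0.04266525995329398
mouth [0.63726468 0.00268246] scene px [212.80568302 209.13051789] [211.43589349 197.31323062]
```

>>> carry_out(motion=[[[0, 0, 0.015], 0], [[0, 0, 0.03], 0], [[0.01, -0.03, 0.03], -0.03], [[0.025, -0.07, 0.03], -0.06], [[0.04, -0.11, 0.03], -0.09], [[0.055, -0.15, 0.03], -0.12], [[0.07, -0.19, 0.03], -0.15], [[0.08, -0.22, 0.03], -0.175], [[0.082, -0.232, 0.02], -0.175], [[0.082, -0.232, 0.01], -0.175], [[0.082, -0.232, 0.005], -0.175], [[0.082, -0.232, 0.005], -0.175], [[0.082, -0.232, 0.005], -0.175]])

```text
time: 10.8
position: [0.5007, -0.0055, 0.0089]
tool_rot: [-2.134, -2.304, -0.0]
ft_force: [-0.7, 0.8, -3.2]
grip_width: 0.476
```

```bash
python3 - <<'E'
from h import *
import pickle
s=get_state();r=s['tool_rot'];print(s['position'],2*np.arctan2(r[1],r[0]),s['grip_width'])
D={n:grab(n) for n in('top','scene')};pickle.dump(D,open('d5.pkl','wb'))
a=D['top']['pixels'][130:210,190:290];b=D['scene']['pixels'][150:250,130:255]
f=lambda x:cv2.convertScaleAbs(cv2.resize(x,(500,400),interpolation=cv2.INTER_CUBIC),alpha=1.7)
cv2.imwrite('pics/c5.png',cv2.resize(np.hstack([f(a),f(b)]),(800,320)))
E
```

```text
[ 0.50065795 -0.00550011  0.00891039] -4.635982196939133 0.47581931646756537
```

View pics/c5.png

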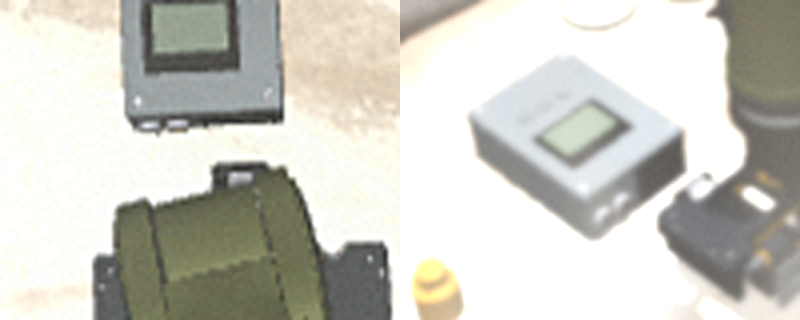

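The composite shows the nose at (240,165) in the top crop, just short of the logger's bay side. In the scene crop, the bay mouth is the dark opening at (655,175) directly ahead of the nose.

```bash
python3 - <<'E'
from h import *
import pickle
D=pickle.load(open('d5.pkl','rb'));d=D['top'];g=d['pixels'].astype(float);gray=g.mean(2)
yaw=.075;n=np.array([np.cos(yaw),np.sin(yaw)]);t=np.array([-n[1],n[0]])
print('nose rows')
for v in range(172,178):
    print(v,[int(x) for x in gray[v,238:266]])
for v in range(172,176):
    l=sub(gray[v],247,238,85);r=sub(gray[v],253,262,85)
    L=ray(d,l,v,.034)[:2]; print(v,l,r,'lat left',L@t, 'right',(ray(d,r,v,.034)[:2]@t) if r else None)
# logger side edges rows 135..155
R=[];Lf=[]
for v in range(105,158,3):
    row=gray[v]; r=sub(row,258,268,(row[257]+row[270])/2); l=sub(row,224,214,(row[224]+row[212])/2)
    if r:R.append(ray(d,r,v,.054)[:2]@t)
    if l:Lf.append(ray(d,l,v,.054)[:2]@t)
print('log right',np.round(R,4),'left',np.round(Lf,4))
print('bay lat from right',np.median(R)+.032,'left',np.median(Lf)-.078)
for _ in range(3):
    s=get_state();p=s['position'];print('tcp lat',p[:2]@t,p)
    eyes.get_image('wrist')
E
```

```text
nose rows
172 [146, 146, 147, 150, 125, 46, 33, 47, 41, 39, 35, 33, 36, 32, 39, 44, 45, 43, 35, 57, 73, 60, 40, 77, 146, 150, 150, 145]
173 [145, 145, 147, 155, 123, 51, 43, 52, 47, 84, 118, 106, 103, 108, 97, 54, 47, 49, 45, 45, 44, 46, 46, 46, 152, 156, 149, 145]
174 [148, 147, 149, 151, 154, 59, 41, 46, 36, 95, 112, 104, 104, 106, 104, 55, 50, 49, 52, 48, 53, 55, 50, 47, 89, 108, 147, 148]
175 [147, 148, 145, 153, 139, 51, 31, 36, 37, 92, 94, 81, 75, 76, 67, 48, 50, 52, 54, 55, 52, 55, 55, 53, 39, 47, 149, 151]
176 [149, 149, 151, 158, 123, 57, 40, 41, 37, 69, 65, 56, 49, 53, 48, 54, 52, 55, 55, 56, 57, 55, 56, 58, 53, 38, 110, 148]
177 [155, 155, 159, 124, 107, 50, 46, 48, 45, 48, 49, 49, 47, 50, 52, 63, 70, 55, 55, 54, 58, 56, 58, 56, 59, 47, 47, 125]
172 242.51063829787233 261.1067961165049 lat left -0.02393394234849402 right -0.07584926218442951
173 242.53488372093022 261.3647798742138 lat left -0.023885310506299034 right -0.07643922832707603
174 246.82954545454547 261.8888888888889 lat left -0.03575942736168492 right -0.07777084729433575
175 246.87116564417178 None lat left -0.035756287092590704 right None
log right [-0.0771 -0.0774 -0.077  -0.0767 -0.0765 -0.077  -0.0783 -0.0777 -0.0774
 -0.0773 -0.077  -0.0766 -0.078  -0.0778 -0.0781 -0.0779 -0.0776 -0.0767] left [0.0399 0.0231 0.0349 0.0347 0.035  0.035  0.0357 0.0338 0.0341 0.0344
 0.0349 0.0353 0.0348 0.0352 0.0346 0.0351 0.0332 0.0342]
bay lat from right -0.04530474368815203 left -0.04313837636871627
tcp lat -0.04377013990453715 [ 0.50132902 -0.0062232   0.00942233]
tcp lat -0.04414856618639384 [ 0.50144642 -0.00659387  0.00950122]
tcp lat -0.04442077761190891 [ 0.50145422 -0.00686626  0.00950842]
```

>>> carry_out(motion=[[[0.01, 0.0012, -0.001], -0.003], [[0.02, 0.002, -0.001], -0.003], [[0.025, 0.0024, -0.001], -0.003], [[0.03, 0.0028, -0.001], -0.003], [[0.035, 0.0031, -0.001], -0.003], [[0.04, 0.0035, -0.001], -0.003], [[0.045, 0.0039, -0.001], -0.003], [[0.045, 0.0039, -0.001], -0.003]])

```text
time: 11.85
position: [0.547, -0.0035, 0.0082]
tool_rot: [2.142, 2.298, 0.001]
ft_force: [-0.4, -0.5, -3.3]
grip_width: 0.482
```

>>> carry_out(motion=[[[0.01, 0.0007, 0], 0], [[0.02, 0.0015, 0], 0], [[0.03, 0.0022, 0], 0], [[0.04, 0.003, 0], 0], [[0.05, 0.0037, 0], 0], [[0.058, 0.0043, 0], 0], [[0.065, 0.0049, 0], 0], [[0.065, 0.0049, 0], 0]])

```text
time: 12.65
position: [0.6122, 0.0015, 0.0081]
tool_rot: [2.142, 2.298, 0.001]
ft_force: [0.2, -0.3, -3.3]
grip_width: 0.48
```

>>> carry_out(motion=[[[0, 0, -0.001], 0], [[0, 0, -0.0015], 0], [[0, 0, -0.002], 0], [[0, 0, -0.002], 0]])

```text
time: 13.05
position: [0.611, 0.0013, 0.0063]
tool_rot: [2.142, 2.298, -0.0]
ft_force: [-1.3, -0.7, -1.9]
grip_width: 0.48
```

>>> carry_out(motion=[[[0, 0, 0], 0], [[0, 0, 0], 0], [[0, 0, 0], 0], [[0, 0, 0], 0], [[0, 0, 0.02], 0], [[0, 0, 0.05], 0], [[0, 0, 0.075], 0], [[-0.02, -0.0015, 0.075], 0], [[-0.05, -0.0037, 0.075], 0], [[-0.065, -0.005, 0.075], 0], [[-0.065, -0.005, 0.075], 0]], grip=-0.3)

```text
time: 14.15
position: [0.5444, -0.0042, 0.0811]
tool_rot: [2.142, 2.298, -0.003]
ft_force: [1.3, -0.2, -0.7]
grip_width: 0.65
```

>>> carry_out(motion=[[[0, 0, -0.02], 0], [[0, 0, -0.045], 0], [[0, 0, -0.068], 0], [[0, 0, -0.068], 0], [[0, 0, -0.068], 0], [[0, 0, -0.068], 0]], grip=1)

```text
time: 14.75
position: [0.5477, -0.0034, 0.0144]
tool_rot: [2.141, 2.297, 0.003]
ft_force: [-0.4, 0.2, -0.1]
grip_width: 0.189
```

```bash
python3 - <<'E'
from h import *
s=get_state();print(s['position'],s['ft_force'],s['grip_width'])
a=grab('wrist')['pixels'];b=grab('scene')['pixels'][150:250,150:275]
cv2.imwrite('pics/c6.png',cv2.convertScaleAbs(np.hstack([cv2.resize(a,(400,300)),cv2.resize(b,(400,300),interpolation=cv2.INTER_CUBIC)]),alpha=1.5))
E
```

```text
[ 0.54769673 -0.00339252  0.014423  ] [-0.40182366  0.20367826 -0.09436309] 0.18850716621678537
```

View pics/c6.png

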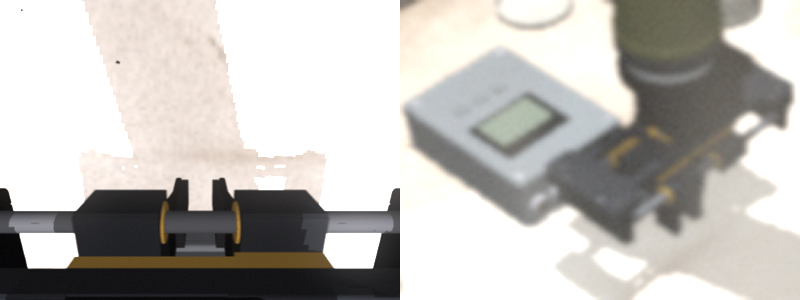

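The view shows the fingers clear in front of the plate, which sits in line behind the jaws, with the sled's nose in the bay. Now I'll push along the bay axis.

>>> carry_out(motion=[[[0.01, 0.0007, 0], 0], [[0.018, 0.0013, 0], 0], [[0.024, 0.0018, 0], 0], [[0.03, 0.0022, 0], 0], [[0.036, 0.0027, 0], 0], [[0.042, 0.0031, 0], 0], [[0.048, 0.0036, 0], 0], [[0.054, 0.004, 0], 0], [[0.058, 0.0043, 0], 0], [[0.058, 0.0043, 0], 0]])

```text
time: 15.85
position: [0.6052, 0.0008, 0.0131]
tool_rot: [2.142, 2.298, 0.002]
ft_force: [-0.4, -0.3, 0.2]
grip_width: 0.006
```

>>> carry_out(motion=[[[0.002, 0.0001, 0], 0], [[0.004, 0.0003, 0], 0], [[0.006, 0.0004, 0], 0], [[0.008, 0.0006, 0], 0], [[0.008, 0.0006, 0], 0]])

```text
time: 16.35
position: [0.6126, 0.0012, 0.0131]
tool_rot: [2.142, 2.298, 0.001]
ft_force: [-1.2, 1.3, 0.9]
grip_width: 0.005
```

>>> carry_out(motion=[[[0.001, 0.0001, 0], 0], [[0.002, 0.0001, 0], 0], [[0.003, 0.0002, 0], 0], [[0.004, 0.0003, 0], 0], [[0.004, 0.0003, 0], 0]])

```text
time: 16.85
position: [0.6164, 0.0015, 0.0131]
tool_rot: [2.142, 2.298, 0.001]
ft_force: [-1.6, -0.2, 1.0]
grip_width: 0.008
```

>>> carry_out(motion=[[[0.001, 0.0001, 0], 0], [[0.002, 0.0001, 0], 0], [[0.003, 0.0002, 0], 0], [[0.003, 0.0002, 0], 0]])

```text
time: 17.25
position: [0.6178, 0.0016, 0.0129]
tool_rot: [-2.141, -2.297, 0.004]
ft_force: [-6.8, -0.6, 4.4]
grip_width: 0.008
```

>>> carry_out(motion=[[[0.001, 0.0001, 0], 0], [[0.002, 0.0001, 0], 0], [[0.002, 0.0001, 0], 0], [[0.002, 0.0001, 0], 0]])

```text
time: 17.65
position: [0.6178, 0.0016, 0.0127]
tool_rot: [-2.139, -2.295, 0.009]
ft_force: [-11.7, -0.6, 8.8]
grip_width: 0.006
```

>>> carry_out(motion=[[[-0.005, -0.0004, 0], 0], [[-0.02, -0.0015, 0], 0], [[-0.04, -0.003, 0.01], 0], [[-0.06, -0.0045, 0.05], 0], [[-0.08, -0.006, 0.1], 0], [[-0.09, -0.04, 0.14], 0], [[-0.1, -0.09, 0.16], 0], [[-0.1, -0.14, 0.16], 0], [[-0.1, -0.19, 0.16], 0], [[-0.1, -0.24, 0.16], 0], [[-0.1, -0.24, 0.16], 0], [[-0.1, -0.24, 0.16], 0]])

```text
time: 18.85
position: [0.5212, -0.2412, 0.1729]
tool_rot: [2.147, 2.292, 0.001]
ft_force: [-0.4, 1.0, 0.1]
grip_width: 0.005
```

```bash
python3 - <<'E'
from h import *
import pickle
D={n:grab(n) for n in('top','scene')};pickle.dump(D,open('d7.pkl','wb'))
a=D['top']['pixels'][95:175,205:275];b=D['scene']['pixels'][155:235,140:235]
f=lambda x:cv2.convertScaleAbs(cv2.resize(x,(400,420),interpolation=cv2.INTER_CUBIC),alpha=1.7)
cv2.imwrite('pics/c7.png',np.hstack([f(a),f(b)]))
print(get_state()['time'])
p0=np.array([.6372,.0025]);n=np.array([.9972,.0745]);t=np.array([-.0745,.9972])
for dx in(0,-.005):
  for l in(-.031,.031):
    for z in(.005,.049): print(dx,l,z,((proj(D['scene'],[*(p0+n*dx+t*l),z])-[140,155])*[400/95,420/80]).round())
E
```

```text
18.95
0 -0.031 0.005 [342. 247.]
0 -0.031 0.049 [337. 185.]
0 0.031 0.005 [270. 314.]
0 0.031 0.049 [263. 251.]
-0.005 -0.031 0.005 [347. 252.]
-0.005 -0.031 0.049 [343. 189.]
-0.005 0.031 0.005 [276. 319.]
-0.005 0.031 0.049 [269. 256.]
```

View pics/c7.png

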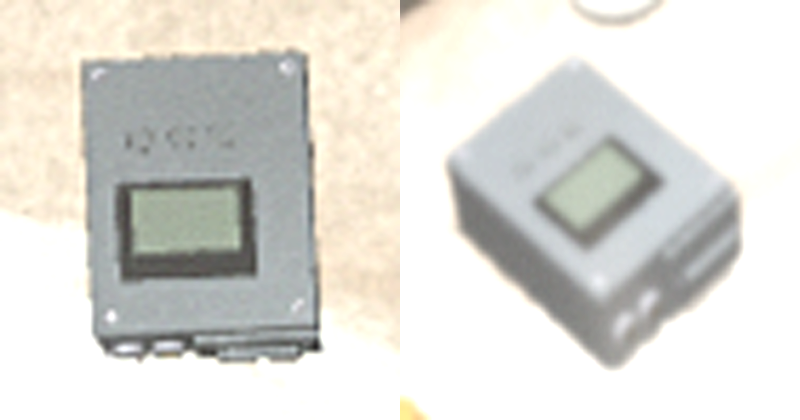

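The plate sits against the case front in both crops: bar at (260,350) in the top crop and plate at (700,245) in the scene crop. One close look at the joint to check for a gap.

>>> carry_out(motion=[[[0.02, 0.04, 0], 0], [[0.04, 0.08, 0], 0], [[0.06, 0.12, 0], 0], [[0.09, 0.16, 0], 0], [[0.12, 0.2, 0], 0], [[0.14, 0.23, -0.01], 0], [[0.154, 0.246, -0.033], 0], [[0.154, 0.246, -0.033], 0], [[0.154, 0.246, -0.033], 0], [[0.154, 0.246, -0.033], 0]])

```text
time: 19.95
position: [0.6752, 0.0077, 0.1412]
tool_rot: [2.141, 2.297, 0.001]
ft_force: [-0.2, -0.7, -0.2]
grip_width: 0.005
```

```bash
python3 - <<'E'
from h import *
import pickle
d=grab('wrist');pickle.dump(d,open('w8.pkl','wb'));c=d['extrinsics'];print(np.round(c[:3,3],3))
p0=np.array([.6372,.0025]);print(proj(d,[*p0,.049]))
cv2.imwrite('pics/w8.png',cv2.convertScaleAbs(cv2.resize(d['pixels'][60:240,136:376],(800,600),interpolation=cv2.INTER_CUBIC),alpha=1.6))
E
```

```text
[0.597 0.003 0.302]
[252.33733455 150.76865127]
```

View pics/w8.png

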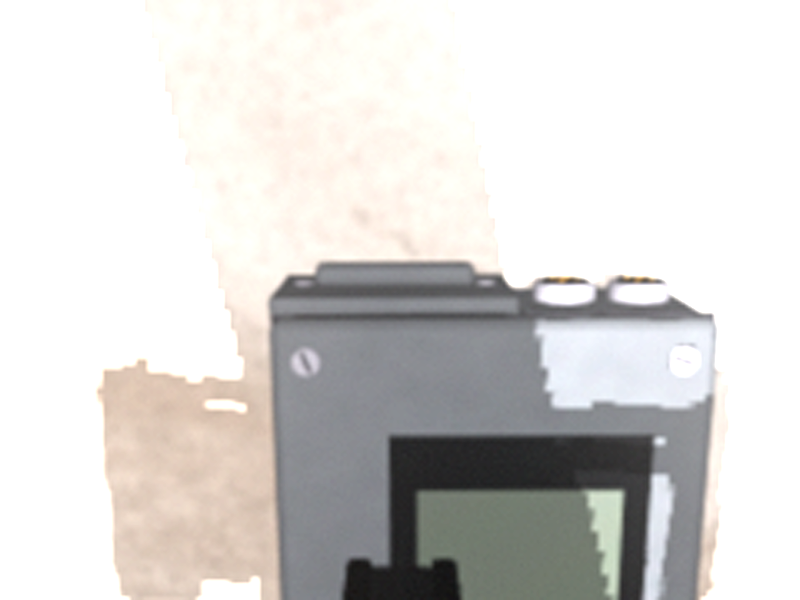

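The close view shows the plate's top strip (rows ~297–314) parallel and tight to the case edge (row ~317). The ~4-row step is about what the 5 mm height difference gives, so there's no real gap. I'll check the bystanders numerically and hand in.

```bash
python3 - <<'E'
from h import *
import pickle
a=pickle.load(open('d0.pkl','rb'))['top']['pixels'].astype(float);b=pickle.load(open('d7.pkl','rb'))['top']['pixels'].astype(float)
for n,u,v in(('vial',386,189),('weight',180,150),('tins',336,126),('tin2',320,93),('tin3',290,84)):
    A,B=[cv2.cvtColor(x[v-16:v+16,u-16:u+16].astype(np.float32),cv2.COLOR_BGR2GRAY) for x in(a,b)]
    print(n,cv2.phaseCorrelate(A,B),abs(A-B).mean())
print(ticket.close_job())
E
```

```text
vial ((13.773033389374241, 9.066012793996478), 0.0862631038762629) 63.527733
weight ((-0.010181633565043313, -0.018745013275907496), 1.005028902553022) 18.667751
tins ((-0.03957354238442079, 0.10716357654668052), 1.0121039897203445) 17.022747
tin2 ((-0.13684854794628976, 0.012894117892503942), 1.001997611252591) 16.613665
tin3 ((0.007462558812264319, -0.0623639224227901), 0.999833828303963) 16.794197
the job is handed in; nothing more can be done
None
```

I laid the battery in the sled with its button against the terminal block and its flat end on the spring leaf. I then slid the loaded sled into the bay and pushed it home by the pull bar. The job is handed in at about 20 s of the 67 s.

**Battery:** The wrist view after release showed it straight between the cheeks. Its apparent width was constant along its length, so it lies level. The gripper reached full seating height before letting go.

**Sled:** It slid in freely, with no more than about 2 N, then stopped hard at about 12 N within 2 mm of the predicted closed position. The last close view shows the front plate parallel to the case and tight against it, with any gap under about 0.5 mm.

**Bystanders:** The tins and the brass weight shifted less than 0.2 px in the top camera. The same check failed for the vial: the comparison found no match there, most likely because the arm was over it in that picture. So I have no final image check of the vial. I planned about 14 mm of clearance past it, and no contact force showed in the readings near it.

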